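# Unsnap the cover of a controller

### The arm

A 6-joint arm with a two-finger parallel gripper is mounted at the origin on the work surface. World frame = base frame: x ahead of the robot, y to its left, z up, the work surface at z = 0. Lengths are in m, angles in rad, forces in N, time in s.
With the tool pointing down it reaches from about 0.375 to 0.9 m from the base axis. Payload 3.1 kg.
Tool frame: the origin (TCP) lies midway between the tips of the shut fingers; the grasp point (between the pads) lies 19 mm behind it (manip.hold_point_z is the distance from the TCP to the grasp point, in m); z points along the fingers, y is the direction in which the jaws open and shut (so a half turn about z gives the same grasp; the last joint's range is limited). The gripper opens to 85 mm and grips with 20 to 120 N. Pads are 22 mm wide; open, the fingers measure 114 mm over their backs; the gripper's body (76 mm by 85 mm) begins 54 mm behind the grasp point. The pads swing forward as they close: fully open they stand 13 mm farther back than shut.
Start: joints at [-0.178, 0.527, 1.433, -0, 1.181, -0.178], TCP at [0.625, 0, 0.231] pointing down, gripper open.
Joint ranges: [-3.08, 3.08], [-0.75, 2.2], [0.22, 2.44], [-1.43, 4.57], [0, 2.65], [-2.85, 2.85]. Speed limits (rad/s): [2.79, 2.79, 3.14, 3.14, 3.14, 3.14].

### API

Orientations are given as a unit quaternion [x, y, z, w].
In Python, from station import manip gives the robot as it stands.
- The arm moves only by the tool drive_tool, never from a script. Its argument "motion" is one flat list of numbers, 7 for each row, row after row: the shift along the tool's x, y, z in mm, then the turn, a rotation vector about the tool's x, y, z in degrees, then the finger opening in mm, from 0 to 85.4. A call has 1 to 8 rows; each row is the pose to reach, as a shift and turn from the pose measured when the call began, along the tool's axes at that moment; what a row does not reach only later rows make up. A row lasts 1/8 s, in which the tool goes at most 62.5 mm and 10.7 degrees, less where a joint would pass 70% of its speed; a pose out of reach is approached as far as the arm can. A call with a gripper value outside its range is refused whole. The fingers move at their own pace and stop on an object; "force" is the grip in N (left out, the last holds). Time passes only in rows, so rows that repeat a pose let the fingers close. It gives the time, the measured TCP pose, the force and the opening at its end, in the units of the state.
- manip.sense(): the state, without advancing time (a new reading comes with each control period).
- manip.snapshot(name): name is "scene" or "side" or "wrist"; returns a dict with "color" (480x640x3 uint8, red, green, blue), "fx", "fy", "cx", "cy" (pixels), "view" (4x4, takes a point from world to camera coordinates). Camera axes: x right, y up, looking along -z (the intrinsics and any distortion apply to the point x, -y, -z); pixel columns grow to the right and rows downward; lengths in m; the calibration is good to about 2 mm. A picture is of the moment at which its call begins. There is no depth.
- manip.sign_off(): hands the job in, once; it reports no verdict.
The state is a dict: "t": time; "q": joint angles; "qd": joint speeds; "tau": joint torques, N m; "tcp_pos": TCP position; "tool_rot": TCP orientation; "force": force on the tool from outside, world axes, zero at the start; "ft_torque": the same for the moment, N m; "finger_gap": opening from 0.0 (shut) to 1.0 (fully open).
Only numpy, scipy, OpenCV 4.12 (cv2) and the standard library are available. Lean on these libraries where they do the work, as an engineer would, in place of code of your own. Each camera call takes 0.05 s, during which the arm holds its last target.

### The job

Open the controller that sits in the assembly nest: press the flexing snap tab at its end inward with the fingers until the cover springs up at that end, without overloading the tab. Then lift the cover, draw its tongues out of the slot at the other end, and set it down gently, top side up and flat inside the shallow tray. Leave the controller's base seated in its nest and the other things on the bench where they are.

Things in the scene. Friction and masses are not known exactly. Their poses are not given: they have to be found in the camera images.
- nest: Aluminium plate 202 x 110 x 12 mm fixed on the bench, in which the controller lies. Origin: centre of its underside, z up, x along the controller to the tab. White blocks on it locate the controller with play: pushed towards -x it slides a few mm (about 4 N) until it meets a stop 30 mm high; blocks at sides and front are 5 mm high.
- base: Black base of the controller, loose in the nest, about 600 g, x from -76 to +66 mm, 57 mm wide. Origin on its underside (12 mm above the bench) below the closed cover's centre; x points to the tab end, z up. At its -x end a bulkhead 46 mm high (x -76 to -60) has a slot holding the cover's tongues. A 4 mm lip at x 63 stops the cover from sliding to +x until sprung up by two pins inside.
- tab: Black snap tab of the base, flexing about its foot, where the origin lies (base x 58.5, z 6 mm; axes as the base's at rest). Its thumb pad stands out 10 mm from the cover's end wall: front face 18 mm wide (y), 10 mm high, centre at x 13.5, z 28 mm from the origin, 46 mm above the bench.
- tab_pad (a point): Centre of the front face of the tab's thumb pad; x points out of the face, z up. Push it along -x. Once the base rests against the nest's stop, the pad goes in about 2 N per mm; at about 3.6 mm (7 to 10 N) the cover is free and jumps up; the pad stops at 5 mm and breaks above 15 N. The cover stays up when the pad is let go.
- cover_center (a point): Centre of the grey cover (about 90 g), a hood 118 mm long (x, to the tab), 56 mm wide (y), 36 mm high, open below, vent slots on top. Closed, 38 mm above the bench. Its smooth long sides can be gripped from above. Two tongues at its -x end reach 6 mm under the lip of the base's slot: raise the tab end and draw the cover 8 mm or more to +x out of it, before lifting.
- cover_front (a point): Middle of the cover's upper edge at the tab end: 62 mm along +x and 18 mm up from cover_center. 56 mm above the bench while shut, about 66 mm once the cover has sprung up. Axes as the cover's.
- cover: The whole cover; origin 18 mm below cover_center, in the plane of its lower edge.
- tray: Shallow dark tray fixed on the bench, 210 (x) x 170 (y) x 14 mm outside, rim 4 mm thick, floor 4 mm thick. Origin: centre of its underside, z up.
- tape_roll: Bystander: roll of masking tape lying flat, 100 mm across, 25 mm high. Origin at the centre of its underside.
- pliers: Bystander: small pliers lying flat, about 140 mm long, 66 mm wide, 13 mm high. Origin near the joint, jaws to x.
- bare_board: Bystander: bare dark circuit board, 150 x 110 x 3 mm. Origin at the centre of its underside.
- filled_board: Bystander: circuit board with parts on it, 130 x 85 x 16 mm. Origin at the centre of its underside.
- solder_spool: Bystander: upright spool of solder, 58 mm across, 46 mm high. Origin at the centre of its underside.
- screwdriver: Bystander: screwdriver lying flat, 160 mm long. Origin on its underside, blade to x.
- flux_bottle: Bystander: small white bottle, 36 mm across, 85 mm high. Origin at the centre of its underside.
Mind the look-alikes: they are no part of the job. Leave any orange look-alike of the cover alone.

How it is judged:
On the way, in this order (a step that is already met when the one before it is completed fails the run):
1. the fingers press the tab in until the cover has sprung up at the tab end (its front edge at least 5 mm above the closed height, the fingers on the tab) (z of cover_front in the frame of base above 0.049 m and contact force between the fingers and tab above 0.5 N), for 0.05 s.
2. the cover is off: its centre at least 40 mm higher than when closed, clear of the base (z of cover_center in the frame of base above 0.066 m and contact force between cover and base below 0.05 N), for 0.05 s.
At the end, for the whole second after the job is handed in: The cover lies at rest, top side up and flat (within 3 degrees) on the tray's floor, wholly inside the rim (its centre within 80 mm of the tray's centre); the base sits flat in its nest (within 3 mm of its height, 15 mm in plan) (horizontal distance between cover_center and tray below 0.08 m and z of cover_center in the frame of tray between 0.018 and 0.026 m and angle between cover_center's own z axis and vertical below 0.06 rad and linear speed of cover below 0.02 m/s and horizontal distance between base and nest below 0.015 m and z of base in the frame of nest below 0.015 m and angle between base's own z axis and vertical below 0.04 rad); the robot touches nothing.
It fails at once if the tab is pressed with more than 15 N (contact force between any of the fingers, the arm and tab above 15 N).
It fails at once if the base is lifted more than 15 mm out of its seat in the nest (z of base in the frame of nest above 0.027 m).
It fails at once if the cover is dropped: it falls faster than 0.7 m/s with no finger on it (linear speed of cover above 0.7 m/s and contact force between the fingers and cover below 0.1 N).
It fails at once if another thing on the bench is moved by more than 20 mm (distance of any of tape_roll, pliers, bare_board, filled_board, solder_spool, screwdriver, flux_bottle from where it was at the start of the episode above 0.02 m).
It also fails if it takes over 72 s, if anything falls off the work surface, if the arm or the gripper's body presses on something with over 40 N, if the wrist force passes 120 N, or if a joint passes its speed limit or range.

## Working session

There is one attempt and no reset: what is moved stays moved. The work goes in short steps, Python scripts to look and compute and a tool call to move; the robot and the scene stay as the last step left them, time stands still between calls to the robot, and variables do not carry over. Pictures are saved under pics/ and viewed, and the job is handed in when it is done.

Besides the shell and the picture viewer there is one more tool, called after "Call:" by a JSON object that holds its "name" and its "arguments". drive_tool: Moves the arm, as the interface text tells. Its arguments: {"type":"object","properties":{"motion":{"type":"array","items":{"type":"number"}},"force":{"type":"number"}},"required":["motion"]}

```bash
mkdir -p pics; ls; python3 - <<'E'
from station import manip
import cv2
s=manip.sense()
print({k:(v if not hasattr(v,'round') else v) for k,v in s.items()}, manip.hold_point_z)
for n in ["scene","side","wrist"]:
    d=manip.snapshot(n); cv2.imwrite(f"pics/{n}0.png",d["color"][:,:,::-1]); print(n,d["fx"],d["fy"],d["cx"],d["cy"],d["view"],[k for k in d])
E
```

```text
pics
{'t': 0.0, 'q': array([-1.78505778e-01,  5.28420723e-01,  1.43389860e+00,  2.38515368e-05,
        1.18137918e+00, -1.78457597e-01]), 'qd': array([-0.00152557, -0.00225717, -0.00067836,  0.00104621, -0.00077784,
       -0.00057227]), 'tau': array([ 2.50220628e-04, -4.42344439e+01, -1.78024775e+01, -2.06930472e-04,
        8.36740597e-03,  2.24214921e-05]), 'tcp_pos': array([6.24295032e-01, 1.59699581e-04, 2.30362702e-01]), 'tool_rot': array([ 7.07126633e-01,  7.07086144e-01, -5.91465300e-04, -8.71175594e-04]), 'force': array([-0.52779973, -0.59585236,  0.45494638]), 'ft_torque': array([ 0.00213888,  0.03970096, -0.0191011 ]), 'finger_gap': 0.9996639911593951} 0.0187
scene 449.5482235958988 449.5482235958988 316.8817482681628 237.3309240784824 [[ 0.52277578  0.85239101 -0.01162085 -0.2776752 ]
 [-0.72209608  0.45002823  0.52540636  0.38505278]
 [ 0.45308137 -0.26627835  0.85077207 -1.60862239]
 [ 0.          0.          0.          1.        ]] ['color', 'fx', 'fy', 'cx', 'cy', 'view']
side 547.3239474311307 547.3239474311307 323.153359605437 241.05658045711843 [[ 0.93433085 -0.35582374 -0.0203795  -0.49747705]
 [ 0.25576334  0.62957125  0.7336383  -0.20075817]
 [-0.24821558 -0.69067323  0.67923451 -1.1774972 ]
 [ 0.          0.          0.          1.        ]] ['color', 'fx', 'fy', 'cx', 'cy', 'view']
wrist 405.53758478308333 405.53758478308333 311.7515500383807 232.40600152318564 [[ 0.99999473  0.00135918 -0.00294721 -0.62365575]
 [-0.00218411  0.95351496 -0.30133776  0.04178633]
 [ 0.00240064  0.30134261  0.95351291 -0.3808617 ]
 [ 0.          0.          0.          1.        ]] ['color', 'fx', 'fy', 'cx', 'cy', 'view']
```

View pics/scene0.png

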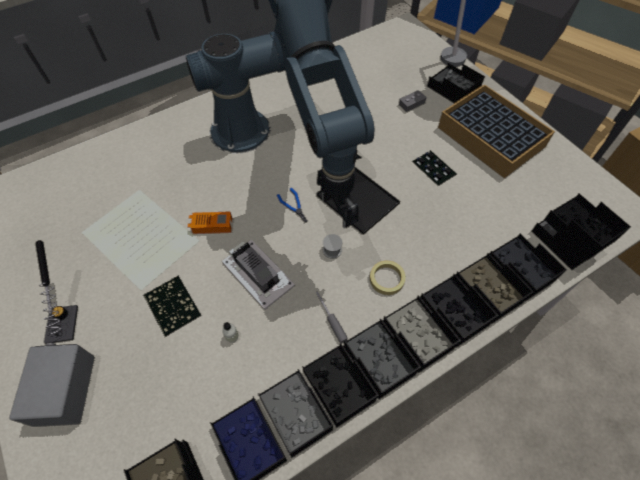

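View pics/side0.png

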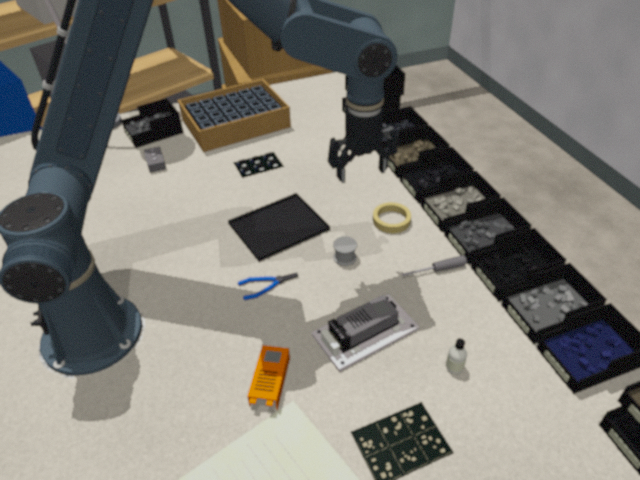

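View pics/wrist0.png

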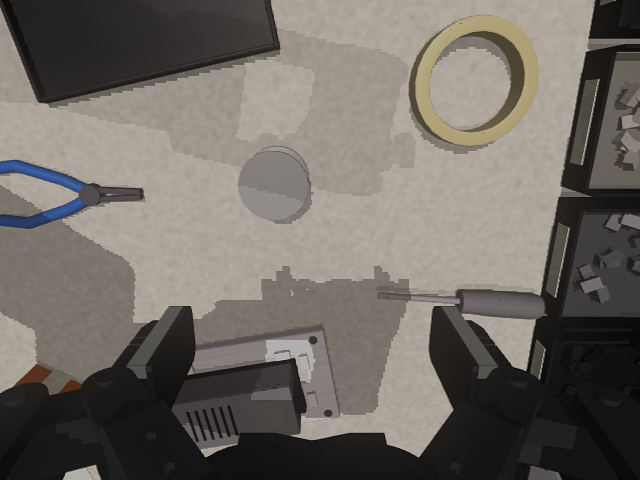

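```bash
python3 - <<'E'
import cv2
a=cv2.imread('pics/scene0.png')[225:315,210:310]; b=cv2.imread('pics/side0.png')[285:380,300:430]
cv2.imwrite('pics/c1.png',cv2.resize(a,None,fx=6,fy=6,interpolation=cv2.INTER_CUBIC))
cv2.imwrite('pics/c2.png',cv2.resize(b,None,fx=6,fy=6,interpolation=cv2.INTER_CUBIC))
E
```

```text
(no output)
```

View pics/c1.png

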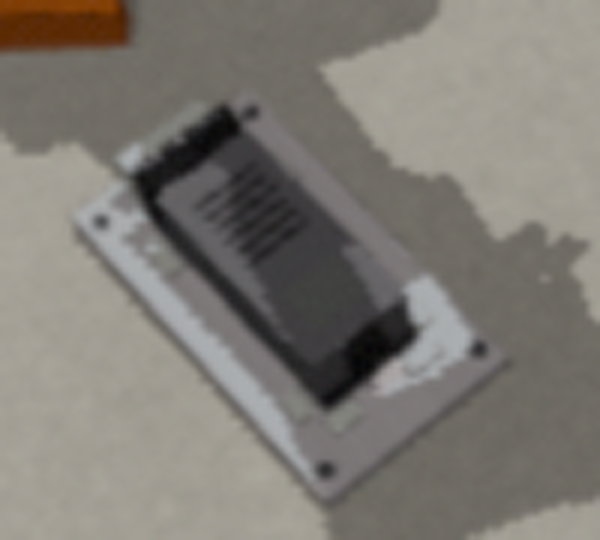

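View pics/c2.png

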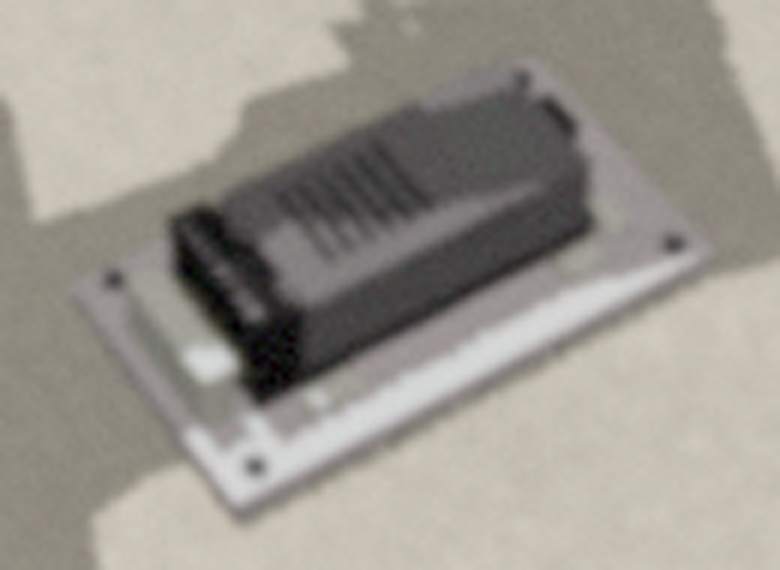

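```bash
cat > h.py <<'E'
import numpy as np
CAM={"scene":(449.548,316.882,237.331,np.array([[ 0.52277578,0.85239101,-0.01162085,-0.2776752],[-0.72209608,0.45002823,0.52540636,0.38505278],[0.45308137,-0.26627835,0.85077207,-1.60862239]])),
"side":(547.324,323.153,241.057,np.array([[0.93433085,-0.35582374,-0.0203795,-0.49747705],[0.25576334,0.62957125,0.7336383,-0.20075817],[-0.24821558,-0.69067323,0.67923451,-1.1774972]]))}
def cam(d): return (d["fx"],d["cx"],d["cy"],np.array(d["view"])[:3])
def ray(c,u,v,z):
    f,cx,cy,V=c
    R,t=V[:,:3],V[:,3]; o=-R.T@t; d=R.T@np.array([(u-cx)/f,-(v-cy)/f,-1.])
    return o+d*(z-o[2])/d[2]
def proj(c,p):
    f,cx,cy,V=c; q=V[:,:3]@np.asarray(p)+V[:,3]; return np.array([cx+f*q[0]/-q[2], cy-f*q[1]/-q[2]])
def crop(u,k,o): return (u+.5)/k-.5+o
def frame(P):  # nest from corner points in order: L,B,R,T -> center, yaw, sizes
    P=np.array(P); c=P.mean(0); ds=[np.linalg.norm(P[i]-P[(i+1)%4]) for i in range(4)]
    return c,ds
E
python3 - <<'E'
from h import *
for n,ox,oy,pts in [("scene",210,225,[(80,217),(330,497),(510,362),(240,92)]),("side",300,285,[(72,292),(240,510),(715,248),(530,57)])]:
    P=np.array([ray(CAM[n],crop(u,6,ox),crop(v,6,oy),.012) for u,v in pts])
    print(n,P.round(4).tolist(),P.mean(0).round(4),frame(P)[1])
    for i in range(4):
        d=P[(i+1)%4]-P[i]; print(np.degrees(np.arctan2(d[1],d[0])))
E
```

```text
scene [[0.4623, -0.2799, 0.012], [0.656, -0.2451, 0.012], [0.6405, -0.1408, 0.012], [0.4399, -0.1811, 0.012]] [ 0.5497 -0.2117  0.012 ] [np.float64(0.19682158803480682), np.float64(0.10543644219760845), np.float64(0.20461496234400975), np.float64(0.10135999138089082)]
10.192504656729131
98.49125733263692
-168.6494364620634
-77.19425931540358
side [[0.4376, -0.1813, 0.012], [0.4586, -0.2863, 0.012], [0.6556, -0.2474, 0.012], [0.6343, -0.1419, 0.012]] [ 0.5465 -0.2142  0.012 ] [np.float64(0.10704691084817733), np.float64(0.2007983801710807), np.float64(0.10763631343830794), np.float64(0.2006186976934731)]
-78.69826437574038
11.161251280669743
101.39707343522558
-168.67058628218012
```

Call:
{"name": "drive_tool", "arguments": {"motion": [-26, -5, 5, 0, 0, 9.85, 85, -52, -10, 10, 0, 0, 19.7, 85, -78, -14, 15, 0, 0, 29.55, 85, -104, -19, 20, 0, 0, 39.4, 85, -130, -24, 25, 0, 0, 49.25, 85, -156, -29, 30, 0, 0, 59.1, 85, -182, -34, 35, 0, 0, 68.95, 85, -205, -38, 40, 0, 0, 78.8, 85]}}

```text
t: 1.15
tcp_pos: [0.5859, -0.2057, 0.19]
tool_rot: [0.996, 0.095, -0.001, -0.0]
force: [0.2, 0.1, -0.1]
finger_gap: 0.992
```

```bash
cat > snap.py <<'E'
import sys,cv2,pickle
from station import manip
n,name=sys.argv[1:3]
d=manip.snapshot(n); pickle.dump(d,open(f"pics/{name}.pkl","wb")); cv2.imwrite(f"pics/{name}.png",d["color"][:,:,::-1])
s=manip.sense(); print(s["t"],s["tcp_pos"].round(4),s["tool_rot"].round(4),s["force"].round(2),round(s["finger_gap"],3))
E
python3 snap.py wrist w1
```

```text
1.2 [ 0.5854 -0.2087  0.1893] [ 9.958e-01  9.190e-02 -1.600e-03  5.000e-04] [ 0.77 -1.48 -0.91] 0.995
```

View pics/w1.png

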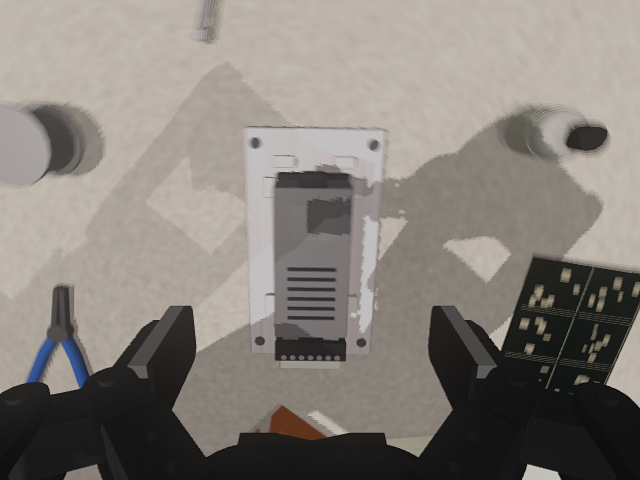

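```bash
python3 snap.py wrist w2; python3 - <<'E'
import cv2
a=cv2.imread('pics/w2.png')[110:380,220:400]
cv2.imwrite('pics/w2c.png',cv2.resize(a,None,fx=2.2*1,fy=2.2,interpolation=cv2.INTER_CUBIC))
E
```

```text
1.25 [ 0.5857 -0.207   0.1897] [ 9.954e-01  9.610e-02 -1.400e-03 -3.000e-04] [-0.14  0.35  0.24] 0.995
```

View pics/w2c.png

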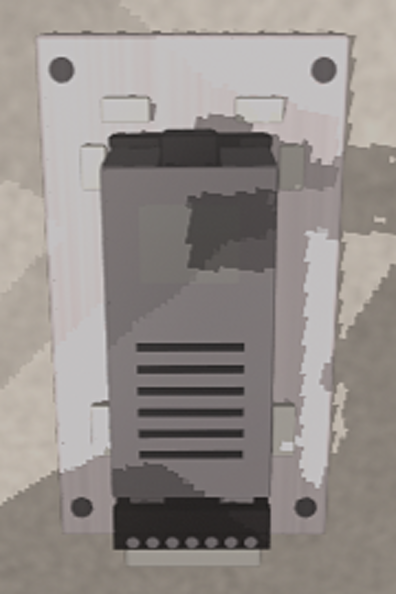

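```bash
python3 - <<'E'
from h import *
import pickle
c=cam(pickle.load(open('pics/w2.pkl','rb')))
k=2.2
def r(u,v,z): return ray(c,crop(u,k,220),crop(v,k,110),z)
def show(P):
    for i in range(4):
        d=P[(i+1)%4]-P[i]; print(round(np.linalg.norm(d),4),round(np.degrees(np.arctan2(d[1],d[0])),2))
N=np.array([r(*p,.012) for p in [(63,531),(38,35),(353,36),(327,532)]]); print(N.round(4),N.mean(0)); show(N)
C=np.array([r(*p,.056) for p in [(113,498),(103,167),(277,167),(270,498)]]); print(C.round(4),C.mean(0)); show(C)
print("pad",r(163,130,.051),r(217,130,.051))
th=np.radians(11.2); ex=np.array([np.cos(th),np.sin(th),0])
cen=N.mean(0)
for p in [C[1:3].mean(0),C[[0,3]].mean(0),r(190,130,.051)]: print((p-cen)@ex, (p-cen)@np.array([-ex[1],ex[0],0]))
E
```

```text
[[ 0.4378 -0.179   0.012 ]
 [ 0.6345 -0.143   0.012 ]
 [ 0.6543 -0.2508  0.012 ]
 [ 0.4575 -0.2872  0.012 ]] [ 0.54600391 -0.2149954   0.012     ]
0.2 10.38
0.1096 -79.56
0.2002 -169.53
0.1099 100.33
[[ 0.4852 -0.1969  0.056 ]
 [ 0.6021 -0.1755  0.056 ]
 [ 0.6121 -0.2291  0.056 ]
 [ 0.4954 -0.2516  0.056 ]] [ 0.54870687 -0.21326762  0.056     ]
0.1188 10.38
0.0546 -79.39
0.1189 -169.11
0.0557 100.58
pad [ 0.61619167 -0.19191191  0.051     ] [ 0.61932977 -0.2086596   0.051     ]
0.06241421053484926 0.0005835659583102174
-0.05644007346487153 0.0017561652776031604
0.07324733474721563 0.0004921473721822339
```

Call:
{"name": "drive_tool", "arguments": {"motion": [32, 0, 0, 0, 0, 0.2, 0, 64, 0, 20, 0, 0, 0.4, 0, 64, 0, 60, 0, 0, 0.4, 0, 64, 0, 100, 0, 0, 0.4, 0, 64, 0, 135, 0, 0, 0.4, 0, 64, 0, 150, 0, 0, 0.4, 0, 64, 0, 150, 0, 0, 0.4, 0, 64, 0, 150, 0, 0, 0.4, 0]}}

```text
t: 2.25
tcp_pos: [0.6493, -0.195, 0.0411]
tool_rot: [0.996, 0.093, -0.0, 0.0]
force: [-0.3, -0.1, 0.5]
finger_gap: -0.003
```

```bash
python3 snap.py wrist w3; python3 snap.py side s3;  python3 - <<'E'
import cv2,numpy as np
a=cv2.imread('pics/w3.png')[200:440,180:460]
b=cv2.imread('pics/s3.png')[250:370,300:440]
a=cv2.resize(a,(560,480));b=cv2.resize(b,(560,480),interpolation=cv2.INTER_CUBIC)
cv2.imwrite('pics/c3.png',cv2.resize(np.hstack([a,b]),(800,343)))
E
```

```text
2.3 [ 0.6493 -0.1951  0.0413] [9.957e-01 9.280e-02 0.000e+00 6.000e-04] [ 0.18 -0.45  0.02] 0.003
2.35 [ 0.6493 -0.1952  0.0413] [9.957e-01 9.270e-02 0.000e+00 6.000e-04] [-0.06 -0.2  -0.23] 0.001
```

View pics/c3.png

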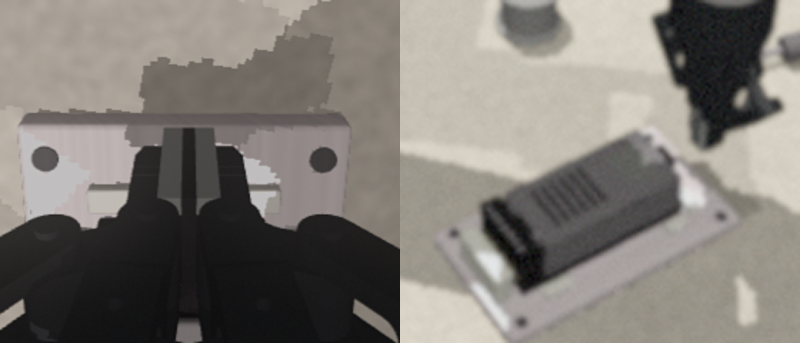

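Call:
{"name": "drive_tool", "arguments": {"motion": [-6, 0, 1, 0, 0, 0, 0, -12, 0, 2, 0, 0, 0, 0, -16, 0, 2, 0, 0, 0, 0, -18, 0, 2, 0, 0, 0, 0, -18, 0, 2, 0, 0, 0, 0]}}

```text
t: 2.98
tcp_pos: [0.6314, -0.1986, 0.0393]
tool_rot: [0.996, 0.093, 0.0, 0.001]
force: [0.6, 0.3, 0.6]
finger_gap: -0.0
```

Call:
{"name": "drive_tool", "arguments": {"motion": [-1, 0, 0, 0, 0, 0, 0, -2, 0, 0, 0, 0, 0, 0, -3, 0, 0, 0, 0, 0, 0, -3, 0, 0, 0, 0, 0, 0]}}

```text
t: 3.48
tcp_pos: [0.6283, -0.1991, 0.0393]
tool_rot: [0.996, 0.093, -0.0, 0.001]
force: [-0.5, 0.4, -0.5]
finger_gap: 0.001
```

Call:
{"name": "drive_tool", "arguments": {"motion": [-1, 0, 0, 0, 0, 0, 0, -2, 0, 0, 0, 0, 0, 0, -2, 0, 0, 0, 0, 0, 0]}}

```text
t: 3.85
tcp_pos: [0.6274, -0.1997, 0.0395]
tool_rot: [0.996, 0.093, 0.001, 0.001]
force: [3.6, 0.0, -0.4]
finger_gap: -0.002
```

Call:
{"name": "drive_tool", "arguments": {"motion": [-1, 0, 0, 0, 0, 0, 0, -2, 0, 0, 0, 0, 0, 0, -2, 0, 0, 0, 0, 0, 0]}}

```text
t: 4.22
tcp_pos: [0.6254, -0.2001, 0.0395]
tool_rot: [0.996, 0.093, 0.001, 0.001]
force: [3.3, 0.9, -0.9]
finger_gap: 0.001
```

Call:
{"name": "drive_tool", "arguments": {"motion": [-1.5, 0, 0, 0, 0, 0, 0, -2.5, 0, 0, 0, 0, 0, 0, -2.5, 0, 0, 0, 0, 0, 0]}}

```text
t: 4.6
tcp_pos: [0.6227, -0.2006, 0.0395]
tool_rot: [0.996, 0.093, 0.001, 0.001]
force: [3.0, 0.0, -1.0]
finger_gap: -0.001
```

Call:
{"name": "drive_tool", "arguments": {"motion": [-1.5, 0, 0, 0, 0, 0, 0, -2.5, 0, 0, 0, 0, 0, 0, -2.5, 0, 0, 0, 0, 0, 0]}}

```text
t: 4.97
tcp_pos: [0.6213, -0.201, 0.0399]
tool_rot: [0.996, 0.092, 0.002, 0.001]
force: [5.0, 2.5, -0.9]
finger_gap: -0.002
```

Base has met the stop; force is now rising. Smaller steps.

Call:
{"name": "drive_tool", "arguments": {"motion": [-2, 0, 0, 0, 0, 0, 0, -2, 0, 0, 0, 0, 0, 0]}}

```text
t: 5.22
tcp_pos: [0.6207, -0.2012, 0.0402]
tool_rot: [0.996, 0.092, 0.004, 0.001]
force: [6.0, 2.1, -2.1]
finger_gap: -0.001
```

Call:
{"name": "drive_tool", "arguments": {"motion": [-2.5, 0, 0, 0, 0, 0, 0, -2.5, 0, 0, 0, 0, 0, 0]}}

```text
t: 5.48
tcp_pos: [0.6199, -0.2015, 0.0407]
tool_rot: [0.996, 0.092, 0.006, 0.002]
force: [5.5, 2.1, -1.1]
finger_gap: 0.005
```

Call:
{"name": "drive_tool", "arguments": {"motion": [-3, 0, 1, 0, 0, 0, 0, -3, 0, 1, 0, 0, 0, 0]}}

```text
t: 5.72
tcp_pos: [0.6196, -0.2017, 0.0408]
tool_rot: [0.996, 0.091, 0.008, 0.002]
force: [8.0, 4.4, 0.4]
finger_gap: -0.001
```

```bash
python3 snap.py side s4; python3 snap.py wrist w4;  python3 - <<'E'
import cv2,numpy as np
a=cv2.imread('pics/w4.png')[200:440,180:460]
b=cv2.imread('pics/s4.png')[250:370,300:440]
a=cv2.resize(a,(560,480));b=cv2.resize(b,(560,480),interpolation=cv2.INTER_CUBIC)
cv2.imwrite('pics/c4.png',cv2.resize(np.hstack([a,b]),(800,343)))
E
```

```text
5.775 [ 0.6196 -0.2017  0.0408] [0.9958 0.0912 0.0084 0.0022] [ 6.45  3.85 -0.29] 0.001
5.825 [ 0.6197 -0.2017  0.0408] [0.9958 0.0913 0.0085 0.0022] [7.53 3.06 0.46] 0.0
```

View pics/c4.png

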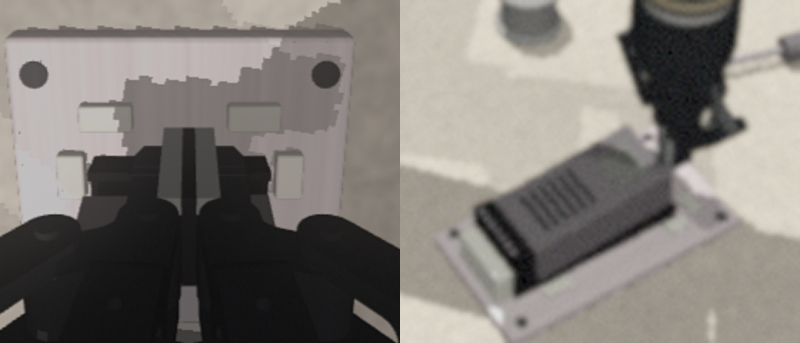

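```bash
python3 - <<'E'
import cv2,numpy as np
f=lambda n:cv2.resize(cv2.imread(f'pics/{n}.png')[285:365,325:415],(630,560),interpolation=cv2.INTER_CUBIC)
cv2.imwrite('pics/c5.png',cv2.resize(np.hstack([f('s3'),f('s4')]),(800,356)))
E
```

```text
(no output)
```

View pics/c5.png

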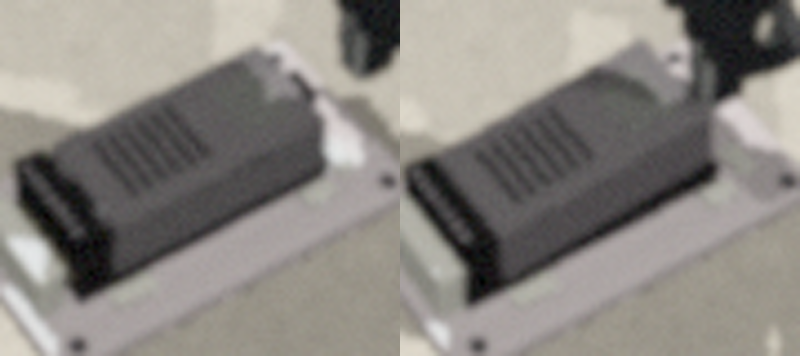

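Call:
{"name": "drive_tool", "arguments": {"motion": [8, 0, -1, 0, 0, 0, 0, 25, 0, -1, 0, 0, 0, 0, 25, 0, -30, 0, 0, 0, 0, 10, 0, -80, 0, 0, 0, 40, -20, 0, -125, 0, 0, 0, 85, -35, 0, -140, 0, 0, 0, 85, -35, 0, -140, 0, 0, 0, 85, -35, 0, -140, 0, 0, 0, 85]}}

```text
t: 6.82
tcp_pos: [0.5823, -0.2073, 0.1786]
tool_rot: [0.996, 0.091, 0.007, 0.001]
force: [0.3, 0.1, -0.9]
finger_gap: 0.994
```

```bash
python3 snap.py wrist w6; python3 snap.py wrist w7; python3 - <<'E'
import cv2
a=cv2.imread('pics/w7.png')[110:380,220:400]
cv2.imwrite('pics/w7c.png',cv2.resize(a,None,fx=2.2*1,fy=2.2,interpolation=cv2.INTER_CUBIC))
E
```

```text
6.875 [ 0.5824 -0.2072  0.1783] [0.9958 0.0913 0.0072 0.0013] [-0.26 -0.08 -1.08] 0.991
6.925 [ 0.5826 -0.2071  0.1782] [0.9958 0.0914 0.0072 0.0013] [0.51 0.12 0.47] 0.999
```

View pics/w7c.png

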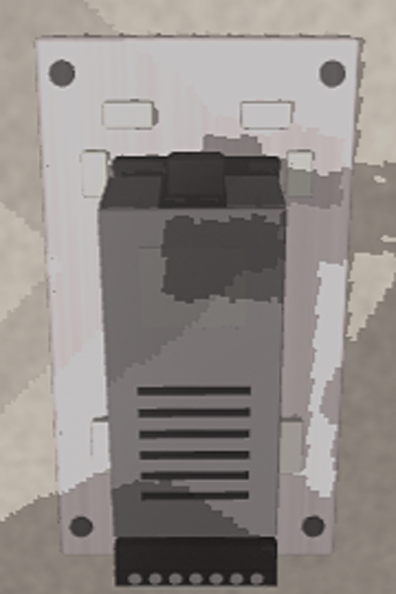

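```bash
python3 - <<'E'
from h import *
import pickle
from scipy.spatial.transform import Rotation as Ro
from station import manip
c=cam(pickle.load(open('pics/w7.pkl','rb')))
k=2.2
def r(u,v,z): return ray(c,crop(u,k,220),crop(v,k,110),z)
F=[r(99,209,.066),r(286,209,.066)];B=[r(115,537,.057),r(277,537,.057)]
N=np.array([r(*p,.012) for p in [(62,553),(35,38),(360,39),(332,552)]]);print(N.mean(0))
f=np.mean(F,0);b=np.mean(B,0);d=f-b
print(f,b,np.linalg.norm(F[0]-F[1]),np.linalg.norm(B[0]-B[1]),np.linalg.norm(d),np.degrees(np.arctan2(d[1],d[0])))
w=F[1]-F[0];print(np.degrees(np.arctan2(w[1],w[0]))+90)
mid=(f+b)/2; s=manip.sense(); R=Ro.from_quat(s["tool_rot"])
print(mid, R.as_matrix().round(4)); tgt=np.array([mid[0],mid[1],.027]); print(R.inv().apply(tgt-s["tcp_pos"])*1000)
E
```

```text
[ 0.5455879  -0.21434156  0.012     ]
[ 0.59807018 -0.20328591  0.066     ] [ 0.48329925 -0.22545351  0.057     ] 0.05508589216359536 0.05541594316381867 0.11723808759290977 10.931863971331362
10.503724020759577
[ 0.54068471 -0.21436971  0.0615    ] [[ 0.9832  0.1821  0.0145]
 [ 0.1821 -0.9833 -0.0012]
 [ 0.014   0.0038 -0.9999]]
[-44.6090353   -1.10378022 150.62665147]
```

Call:
{"name": "drive_tool", "arguments": {"motion": [-25, -0.6, 20, 0, -0.4, 0, 85, -44.6, -1.1, 50, 0, -0.8, 0, 85, -44.6, -1.1, 95, 0, -0.8, 0, 85, -44.6, -1.1, 130, 0, -0.8, 0, 85, -44.6, -1.1, 148, 0, -0.8, 0, 85, -44.6, -1.1, 150.6, 0, -0.8, 0, 85, -44.6, -1.1, 150.6, 0, -0.8, 0, 85]}}

```text
t: 7.8
tcp_pos: [0.5414, -0.2146, 0.0275]
tool_rot: [0.996, 0.092, 0.001, 0.002]
force: [-0.9, 0.5, 0.3]
finger_gap: 0.996
```

```bash
python3 snap.py wrist w8; python3 snap.py side s8; python3 - <<'E'
import cv2,numpy as np
a=cv2.resize(cv2.imread('pics/w8.png'),(400,300)); b=cv2.resize(cv2.imread('pics/s8.png')[250:370,300:440],(400,343))
a=cv2.copyMakeBorder(a,0,43,0,0,0)
cv2.imwrite('pics/c8.png',np.hstack([a,b]))
E
```

```text
7.85 [ 0.5416 -0.2148  0.028 ] [0.9958 0.0915 0.0011 0.0026] [ 0.46 -0.24 -0.46] 0.993
7.9 [ 0.5417 -0.2149  0.0283] [0.9958 0.0915 0.0013 0.0027] [ 1.14 -0.12 -0.07] 0.995
```

View pics/c8.png

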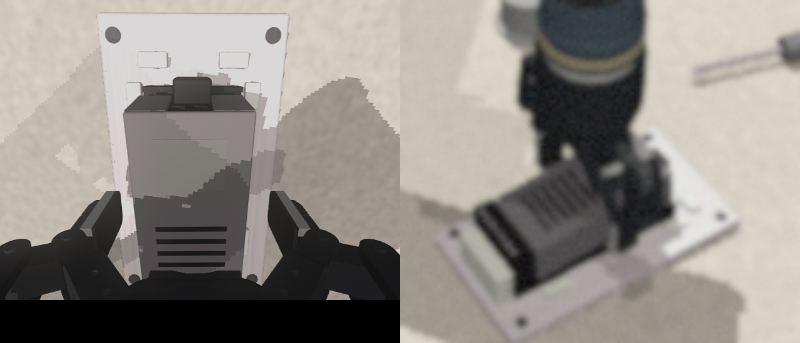

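Call:
{"name": "drive_tool", "arguments": {"motion": [0, 0, 0, 0, 0, 0, 50, 0, 0, 0, 0, 0, 0, 50, 0, 0, 0, 0, 0, 0, 50, 0, 0, 0, 0, 0, 0, 50, 0, 0, 0, 0, 0, 0, 50], "force": 25}}

```text
t: 8.52
tcp_pos: [0.542, -0.2146, 0.0293]
tool_rot: [0.996, 0.091, 0.002, 0.003]
force: [-0.2, 2.3, 6.1]
finger_gap: 0.651
```

Call:
{"name": "drive_tool", "arguments": {"motion": [0, 0, -1.5, 0, 0, 0, 50, 1, 0, -2, 0, 0, 0, 50, 3, 0, -2, 0, 0, 0, 50, 5, 0, -2, 0, 0, 0, 50, 5, 0, -2, 0, 0, 0, 50]}}

```text
t: 9.15
tcp_pos: [0.5472, -0.2137, 0.0313]
tool_rot: [0.996, 0.091, 0.002, 0.003]
force: [-0.9, 0.5, -1.3]
finger_gap: 0.654
```

```bash
python3 snap.py side s9; python3 snap.py wrist w9;python3 - <<'E'
import cv2,numpy as np
a=cv2.resize(cv2.imread('pics/w9.png'),(400,300)); b=cv2.resize(cv2.imread('pics/s9.png')[250:370,300:440],(400,343))
a=cv2.copyMakeBorder(a,0,43,0,0,0)
cv2.imwrite('pics/c9.png',np.hstack([a,b]))
E
```

```text
9.2 [ 0.5471 -0.2137  0.0313] [0.9958 0.0914 0.0018 0.0028] [-0.12 -0.22 -0.33] 0.647
9.25 [ 0.547  -0.2137  0.0313] [0.9958 0.0914 0.0018 0.0028] [ 0.3  -0.2  -0.95] 0.651
```

View pics/c9.png

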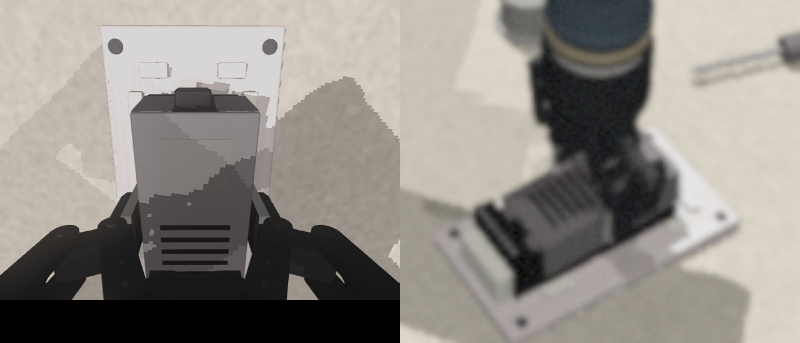

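Call:
{"name": "drive_tool", "arguments": {"motion": [2, 0, 0, 0, 0, 0, 50, 4.5, 0, 0, 0, 0, 0, 50, 7, 0, 0, 0, 0, 0, 50, 9, 0, 0, 0, 0, 0, 50, 10, 0, 0, 0, 0, 0, 50, 10, 0, 0, 0, 0, 0, 50]}}

```text
t: 10.0
tcp_pos: [0.5569, -0.2119, 0.0313]
tool_rot: [0.996, 0.091, 0.002, 0.003]
force: [-0.1, -0.2, -1.2]
finger_gap: 0.651
```

Call:
{"name": "drive_tool", "arguments": {"motion": [0, 0, -2, 0, 0, 0, 50, 0, 0, -4, 0, 0, 0, 50, 0, 0, -7, 0, 0, 0, 50, 0, 0, -10, 0, 0, 0, 50]}}

```text
t: 10.5
tcp_pos: [0.5569, -0.2119, 0.0416]
tool_rot: [0.996, 0.091, 0.002, 0.003]
force: [-0.3, 0.2, -0.3]
finger_gap: 0.656
```

```bash
python3 snap.py side s10; python3 snap.py scene sc10;python3 - <<'E'
import cv2,numpy as np
a=cv2.resize(cv2.imread('pics/sc10.png')[210:320,200:320],(400,367)); b=cv2.resize(cv2.imread('pics/s10.png')[240:370,300:440],(400,367))
cv2.imwrite('pics/c10.png',np.hstack([a,b]))
E
```

```text
10.55 [ 0.5571 -0.2119  0.042 ] [0.9958 0.0914 0.0021 0.003 ] [ 0.28  0.12 -0.01] 0.653
10.6 [ 0.5571 -0.212   0.0418] [0.9958 0.0914 0.0021 0.003 ] [ 0.45 -0.64 -0.92] 0.649
```

View pics/c10.png

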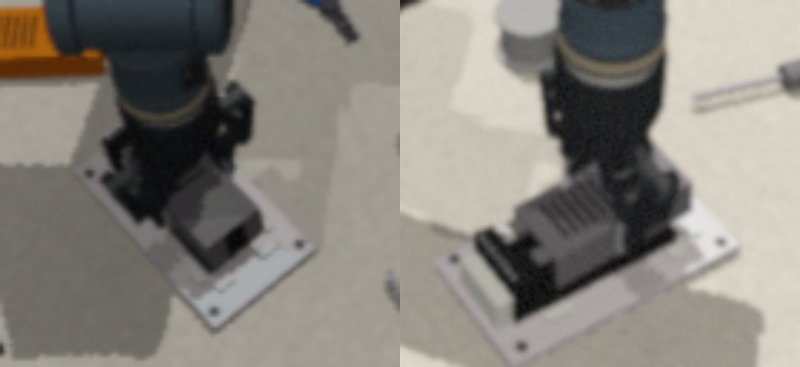

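Call:
{"name": "drive_tool", "arguments": {"motion": [0, 0, -15, 0, 0, 0, 50, 0, 0, -40, 0, 0, 0, 50, 0, 0, -70, 0, 0, 0, 50, 0, 0, -95, 0, 0, 0, 50, 0, 0, -110, 0, 0, 0, 50, 0, 0, -115, 0, 0, 0, 50, 0, 0, -115, 0, 0, 0, 50]}}

```text
t: 11.48
tcp_pos: [0.5563, -0.2111, 0.1567]
tool_rot: [0.996, 0.091, 0.002, 0.003]
force: [-0.1, -0.5, -0.4]
finger_gap: 0.651
```

```bash
python3 snap.py side s11; python3 snap.py wrist w11;python3 - <<'E'
import cv2,numpy as np
cv2.imwrite('pics/c11.png',np.hstack([cv2.resize(cv2.imread(f'pics/{n}.png'),(400,300)) for n in('s11','w11')]))
a=cv2.imread('pics/side0.png')[180:280,210:350]; cv2.imwrite('pics/t0.png',cv2.resize(a,None,fx=5,fy=5,interpolation=cv2.INTER_CUBIC))
E
```

```text
11.525 [ 0.556  -0.211   0.1561] [0.9958 0.0914 0.0015 0.0026] [-0.73  0.28 -0.67] 0.655
11.575 [ 0.5559 -0.2109  0.1558] [0.9958 0.0914 0.0013 0.0024] [-0.18 -0.14 -1.11] 0.648
```

View pics/c11.png

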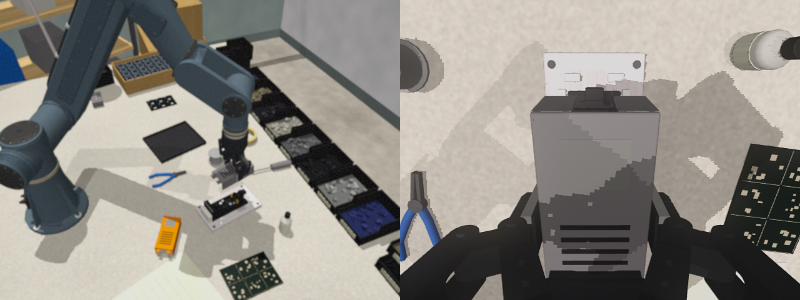

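View pics/t0.png

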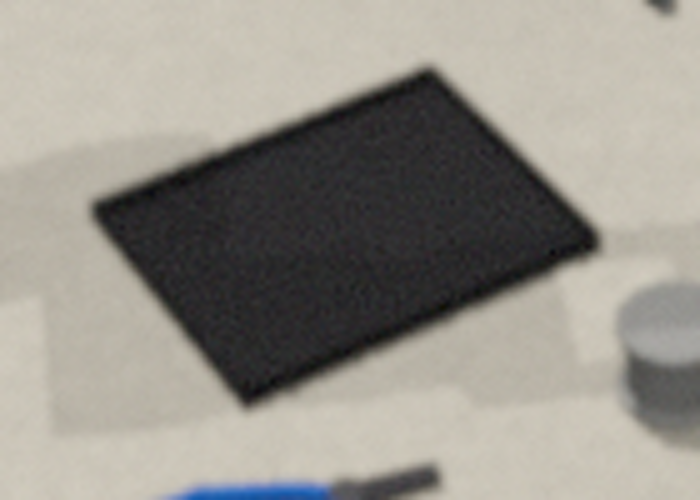

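```bash
python3 - <<'E'
from h import *
P=np.array([ray(CAM["side"],crop(u,5,210),crop(v,5,180),.014) for u,v in [(93,207),(245,393),(600,236),(430,65)]])
print(P.round(4),P.mean(0))
for i in range(4):
    d=P[(i+1)%4]-P[i]; print(np.linalg.norm(d),np.degrees(np.arctan2(d[1],d[0])))
from station import manip
from scipy.spatial.transform import Rotation as Ro
s=manip.sense();R=Ro.from_quat(s["tool_rot"]); print(R.as_matrix().round(4))
print(R.inv().apply(P.mean(0)*[1,1,0]+[0,0,s["tcp_pos"][2]]-s["tcp_pos"])*1000)
E
```

```text
[[0.3597 0.2392 0.014 ]
 [0.3953 0.0763 0.014 ]
 [0.5955 0.1185 0.014 ]
 [0.5607 0.2864 0.014 ]] [0.47782137 0.18011529 0.014     ]
0.16673164092302323 -77.6653950030752
0.2045323881781936 11.887227918707584
0.17149109613775507 101.69227312561834
0.2064727217860034 -166.79078026697795
[[ 0.9833  0.1821  0.0029]
 [ 0.1821 -0.9833 -0.0045]
 [ 0.0021  0.005  -1.    ]]
[  -5.59991859 -398.72774929   -1.99813708]
```

Call:
{"name": "drive_tool", "arguments": {"motion": [0, -20, 0, 0, 0, 0, 50, -1, -60, 0, 0, 0, 0, 50, -2, -110, 0, 0, 0, 0, 50, -2, -160, 0, 0, 0, 0, 50, -3, -210, 0, 0, 0, 0, 50, -4, -260, 0, 0, 0, 0, 50, -4, -310, 0, 0, 0, 0, 50, -5, -350, 0, 0, 0, 0, 50]}}

```text
t: 12.58
tcp_pos: [0.485, 0.135, 0.1535]
tool_rot: [0.996, 0.092, 0.0, 0.002]
force: [0.5, -0.5, -0.5]
finger_gap: 0.648
```

```bash
python3 - <<'E'
from station import manip
from scipy.spatial.transform import Rotation as Ro
import numpy as np
s=manip.sense();R=Ro.from_quat(s["tool_rot"]); print(s["tcp_pos"],R.as_matrix().round(4))
print(R.inv().apply(np.array([.478,.180,.11])-s["tcp_pos"])*1000)
E
```

```text
[0.48504413 0.13501846 0.15351103] [[ 9.830e-01  1.834e-01  6.000e-04]
 [ 1.834e-01 -9.830e-01 -4.200e-03]
 [-1.000e-04  4.200e-03 -1.000e+00]]
[  1.32983277 -45.69456895  43.31750459]
```

Call:
{"name": "drive_tool", "arguments": {"motion": [0, -25, 10, 0, 0, 0, 50, 1, -40, 20, 0, 0, 0, 50, 1, -45, 35, 0, 0, 0, 50, 1, -46, 43, 0, 0, 0, 50, 1, -46, 43, 0, 0, 0, 50, 1, -46, 43, 0, 0, 0, 50, 1, -46, 43, 0, 0, 0, 50]}}

```text
t: 13.45
tcp_pos: [0.4782, 0.1798, 0.1107]
tool_rot: [0.996, 0.092, 0.001, 0.002]
force: [0.3, 0.3, -0.7]
finger_gap: 0.65
```

```bash
python3 snap.py side s12; python3 snap.py wrist w12;python3 - <<'E'
import cv2
cv2.imwrite('pics/s12c.png',cv2.resize(cv2.imread('pics/s12.png')[120:270,200:350],(600,600),interpolation=cv2.INTER_CUBIC))
E
```

```text
13.5 [0.4781 0.1799 0.1107] [9.958e-01 9.170e-02 6.000e-04 2.100e-03] [-0.66  0.54 -1.42] 0.648
13.55 [0.478  0.18   0.1107] [9.958e-01 9.180e-02 6.000e-04 2.100e-03] [-0.12  0.62 -0.89] 0.649
```

View pics/s12c.png

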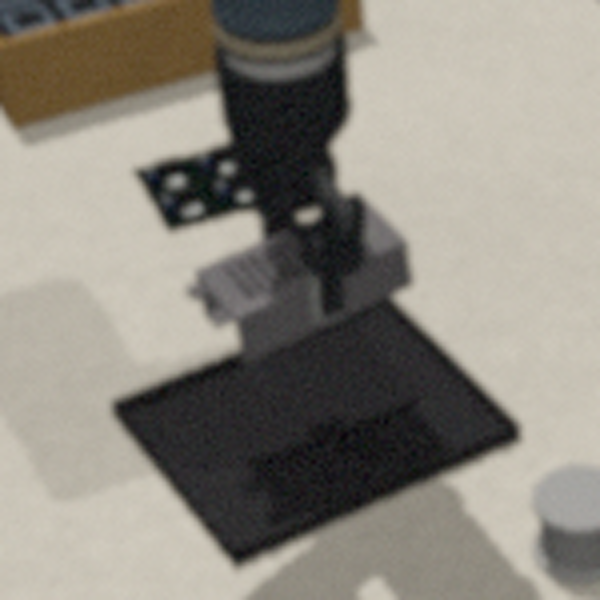

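View pics/w12.png

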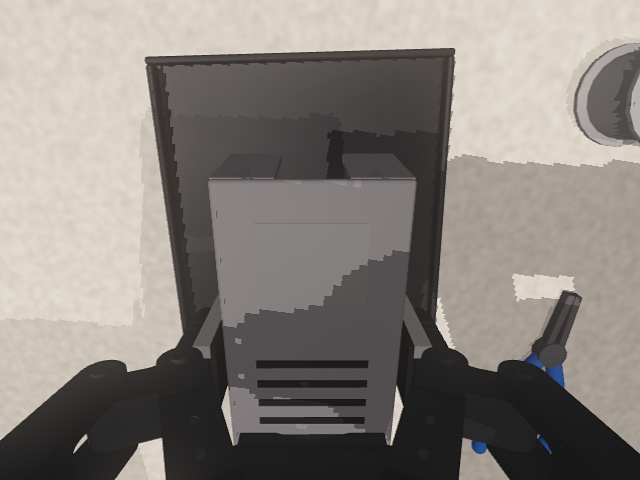

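```bash
python3 - <<'E'
from h import *
import pickle,cv2
from station import manip
from scipy.spatial.transform import Rotation as Ro
s=manip.sense();R=Ro.from_quat(s["tool_rot"]).as_matrix();T=s["tcp_pos"]
d=pickle.load(open('pics/w12.pkl','rb'));f,cx,cy,V=cam(d)
K=np.array([[f,0,cx],[0,f,cy],[0,0,1]])
# object pts: cover frame, y image-left ; x fwd
obj=np.array([[.062,.028,0],[.062,-.028,0],[-.056,-.028,0],[-.056,.028,0]])
img=np.array([[208.5,180],[416,180],[391,433],[231.5,433]])
ok,rv,tv=cv2.solvePnP(obj,img,K,None,flags=cv2.SOLVEPNP_IPPE)
M=np.diag([1,-1,-1]); Rc=M@cv2.Rodrigues(rv)[0]; tc=M@tv[:,0]
Rw=V[:,:3].T@Rc; tw=V[:,:3].T@(tc-V[:,3])
print("top centre",tw,"x",Rw[:,0],"z",Rw[:,2],"pitch",np.degrees(np.arcsin(Rw[2,0])))
p,_=cv2.projectPoints(obj,rv,tv,K,None);print(p.reshape(-1,2).round(1).tolist())
# side plane
c=CAM["side"];n=R[:,1];p0=T+.028*n
def hit(u,v):
    f,cx,cy,V=c;o=-V[:,:3].T@V[:,3];dd=V[:,:3].T@np.array([(u-cx)/f,-(v-cy)/f,-1]);return o+dd*((p0-o)@n)/(dd@n)
for name,pts in dict(low=[(247,362),(408,283)],up=[(242,325),(411,245)]).items():
    a,b=[hit(crop(u,4,200),crop(v,4,120)) for u,v in pts]
    print(name,a,b,np.linalg.norm(b-a),np.degrees(np.arcsin((b-a)[2]/np.linalg.norm(b-a))))
E
```

```text
top centre [0.47990027 0.17889339 0.14039929] x [0.92282319 0.17165832 0.34486341] z [-0.33936253 -0.06137157  0.93865148] pitch 20.17345831273287
[[190.4, 181.0], [434.0, 181.3], [379.9, 432.3], [242.6, 432.4]]
low [0.4303333  0.14259002 0.10242252] [0.54040787 0.16311643 0.11517059] 0.1126954217717846 6.4951824969742145
up [0.43014365 0.14267835 0.13074143] [0.54397401 0.16389904 0.14253075] 0.11639010483892563 5.813543382965281
```

```bash
python3 - <<'E'
from h import *
import pickle
f,cx,cy,V=cam(pickle.load(open('pics/w12.pkl','rb')))
def P(u,v,w):
    D=f*.056/w; return V[:,:3].T@(np.array([(u-cx)/f*D,-(v-cy)/f*D,-D])-V[:,3])
a=P(312.2,180,207.5)
for v,l,r in [(433,231.5,391),(350,223.8,399.5)]:
    b=P((l+r)/2,v,r-l);d=a-b;print(a,b,np.linalg.norm(d),np.degrees(np.arcsin(d[2]/np.linalg.norm(d))))
E
python3 - <<'E'
import cv2
cv2.imwrite('pics/w12c.png',cv2.resize(cv2.imread('pics/w12.png')[160:460,190:440],(625,750))[:600*1])
E
```

```text
[0.53454246 0.18899265 0.14562767] [0.44547354 0.17259215 0.13971369] 0.09075916291389095 3.7361149764015305
[0.53454246 0.18899265 0.14562767] [0.48026629 0.1789718  0.1423004 ] 0.05529368006701849 3.449834981202516
```

View pics/w12c.png

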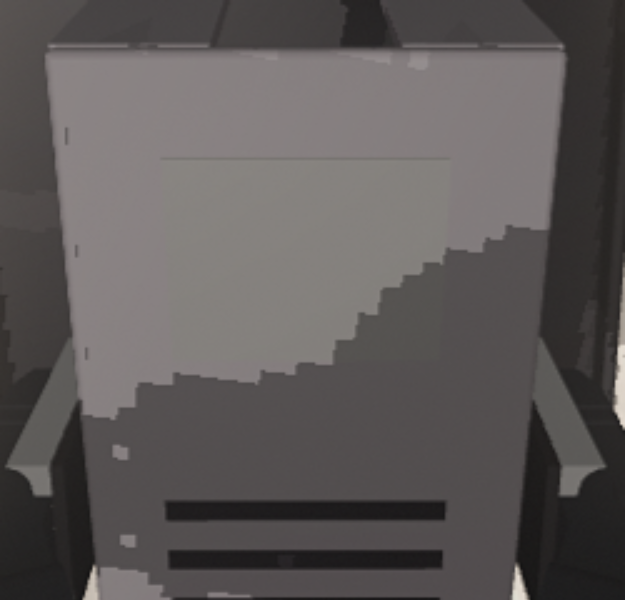

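Call:
{"name": "drive_tool", "arguments": {"motion": [0, 0, 10, 0, -1.5, 0, 50, 0, 0, 30, 0, -3, 0, 50, 0, 0, 52, 0, -4.7, 0, 50, 0, 0, 70, 0, -4.7, 0, 50, 0, 0, 80, 0, -4.7, 0, 50, 0, 0, 86, 0, -4.7, 0, 50, 0, 0, 88, 0, -4.7, 0, 50, 0, 0, 88, 0, -4.7, 0, 50]}}

```text
t: 14.55
tcp_pos: [0.4784, 0.1797, 0.023]
tool_rot: [0.995, 0.092, -0.04, 0.006]
force: [0.8, -0.1, -1.2]
finger_gap: 0.654
```

```bash
python3 snap.py side s13; python3 snap.py scene sc13;python3 - <<'E'
import cv2,numpy as np
cv2.imwrite('pics/c13.png',np.hstack([cv2.resize(cv2.imread(f'pics/{n}.png')[y:y+130,x:x+130],(400,400),interpolation=cv2.INTER_CUBIC) for n,x,y in(('s13',210,140),('sc13',290,130))]))
E
```

```text
14.6 [0.4784 0.1797 0.0232] [ 0.995   0.0917 -0.0398  0.0058] [-0.61 -0.64 -1.05] 0.654
14.65 [0.4784 0.1797 0.0232] [ 0.995   0.0917 -0.0398  0.0058] [-0.07 -0.63  0.09] 0.651
```

View pics/c13.png

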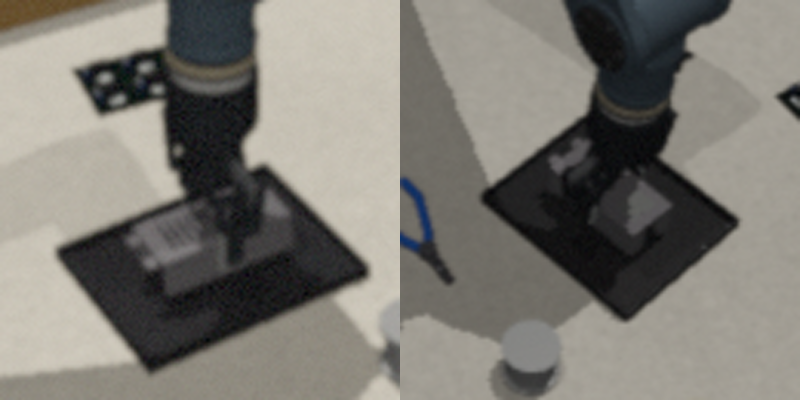

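Call:
{"name": "drive_tool", "arguments": {"motion": [0, 0, 3, 0, 0, 0, 50, 0, 0, 6, 0, 0, 0, 50, 0, 0, 9, 0, 0, 0, 50, 0, 0, 11, 0, 0, 0, 50, 0, 0, 11, 0, 0, 0, 50]}}

```text
t: 15.28
tcp_pos: [0.4774, 0.1794, 0.012]
tool_rot: [0.995, 0.092, -0.04, 0.006]
force: [0.1, -0.2, -0.2]
finger_gap: 0.65
```

Call:
{"name": "drive_tool", "arguments": {"motion": [0, 0, 1, 0, 0, 0, 50, 0, 0, 2, 0, 0, 0, 50, 0, 0, 2, 0, 0, 0, 50]}}

```text
t: 15.65
tcp_pos: [0.4772, 0.1794, 0.0099]
tool_rot: [0.995, 0.092, -0.04, 0.006]
force: [0.2, 0.5, -2.3]
finger_gap: 0.65
```

Call:
{"name": "drive_tool", "arguments": {"motion": [0, 0, 1, 0, 0, 0, 50, 0, 0, 2, 0, 0, 0, 50, 0, 0, 2, 0, 0, 0, 50]}}

```text
t: 16.02
tcp_pos: [0.4772, 0.1794, 0.0088]
tool_rot: [0.995, 0.092, -0.04, 0.006]
force: [-0.8, 0.0, 5.7]
finger_gap: 0.654
```

Call:
{"name": "drive_tool", "arguments": {"motion": [0, 0, 0, 0, 0, 0, 58, 0, 0, 0, 0, 0, 0, 64, 0, 0, 0, 0, 0, 0, 75, 0, 0, 0, 0, 0, 0, 78, 0, 0, 0, 0, 0, 0, 78]}}

```text
t: 16.65
tcp_pos: [0.4772, 0.1794, 0.0087]
tool_rot: [0.995, 0.092, -0.04, 0.006]
force: [-0.7, 0.1, -0.1]
finger_gap: 0.912
```

```bash
python3 snap.py side s14; python3 snap.py wrist w14;python3 - <<'E'
import cv2,numpy as np
cv2.imwrite('pics/c14.png',np.hstack([cv2.resize(cv2.imread(f'pics/s14.png')[140:270,210:340],(400,400),interpolation=cv2.INTER_CUBIC),cv2.copyMakeBorder(cv2.resize(cv2.imread('pics/w14.png'),(400,300)),0,100,0,0,0)]))
E
```

```text
16.7 [0.4771 0.1794 0.0087] [ 0.995   0.0917 -0.04    0.0058] [ 0.94 -0.01  0.42] 0.914
16.75 [0.4772 0.1794 0.0087] [ 0.995   0.0917 -0.0399  0.0058] [-0.04  1.48  0.22] 0.911
```

View pics/c14.png

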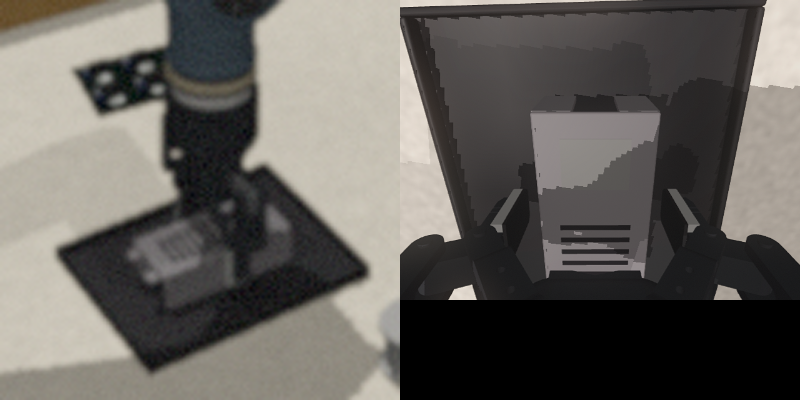

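Call:
{"name": "drive_tool", "arguments": {"motion": [0, 0, -8, 0, 0, 0, 78, 0, 0, -25, 0, 0, 0, 78, 0, 0, -55, 0, 0, 0, 78, 0, 0, -95, 0, 2, 0, 78, 0, 0, -140, 0, 4.7, 0, 78, 0, 0, -170, 0, 4.7, 0, 78, 0, 0, -180, 0, 4.7, 0, 78, 0, 0, -180, 0, 4.7, 0, 78]}}

```text
t: 17.75
tcp_pos: [0.4914, 0.1828, 0.1884]
tool_rot: [0.996, 0.092, 0.001, 0.002]
force: [-0.0, 0.5, -0.8]
finger_gap: 0.915
```

```bash
python3 snap.py side s15; python3 snap.py wrist w15; python3 snap.py scene sc15;python3 - <<'E'
import cv2,numpy as np
cv2.imwrite('pics/c15.png',np.hstack([cv2.resize(cv2.imread(f'pics/{n}.png'),(400,300)) for n in('sc15','w15')]))
cv2.imwrite('pics/c16.png',np.hstack([cv2.resize(cv2.imread('pics/s15.png')[140:270,210:340],(400,400),interpolation=cv2.INTER_CUBIC),cv2.resize(cv2.imread('pics/s15.png')[270:380,300:440],(400,400),interpolation=cv2.INTER_CUBIC)]))
E
```

```text
17.8 [0.4907 0.1827 0.1875] [9.958e-01 9.180e-02 3.000e-04 2.100e-03] [-0.12  0.11  0.17] 0.914
17.85 [0.4904 0.1826 0.187 ] [ 9.958e-01  9.180e-02 -4.000e-04  2.100e-03] [-0.17  0.92  0.05] 0.913
17.9 [0.4903 0.1826 0.1867] [ 9.958e-01  9.180e-02 -7.000e-04  2.100e-03] [-0.4   0.52 -0.73] 0.913
```

View pics/c15.png

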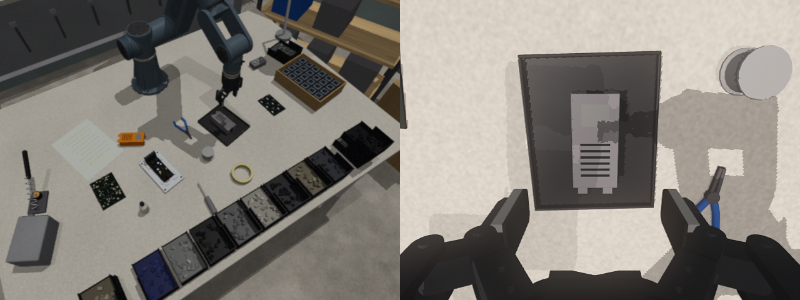

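View pics/c16.png

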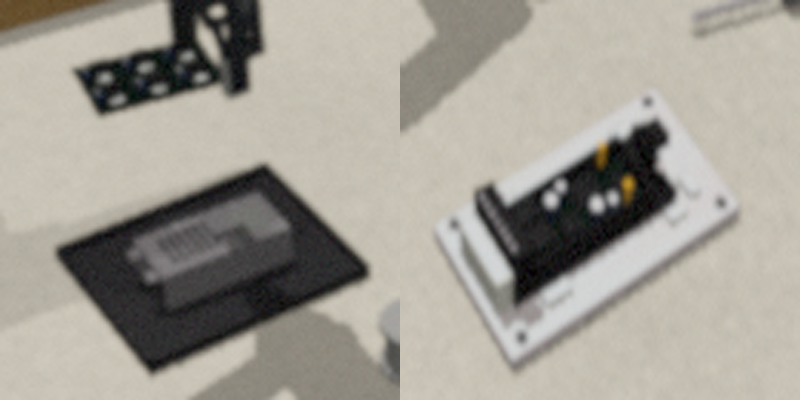

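```bash
python3 - <<'E'
import cv2
cv2.imwrite('pics/w15c.png',cv2.resize(cv2.imread('pics/w15.png')[130:330,240:380],(560,800))[:600] if 0 else cv2.resize(cv2.imread('pics/w15.png')[130:330,240:380],(420,600),interpolation=cv2.INTER_CUBIC))
E
```

```text
(no output)
```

View pics/w15c.png

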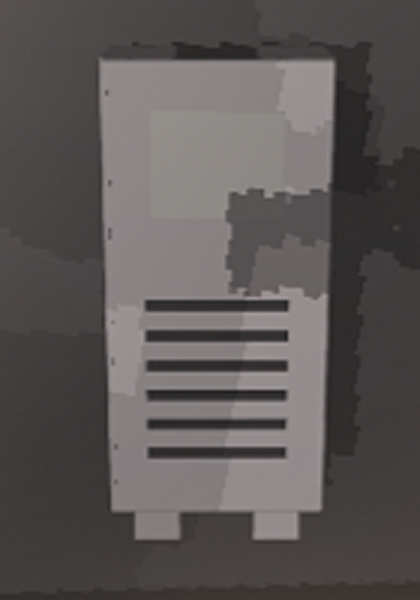

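```bash
python3 - <<'E'
from h import *
import pickle
c=cam(pickle.load(open('pics/w15.pkl','rb')))
P=np.array([ray(c,crop(u,3,240),crop(v,3,130),.040) for u,v in [(98,59),(335,60),(323,511),(111,511)]])
print(P.round(4),P.mean(0)); print([np.linalg.norm(P[i]-P[(i+1)%4]).round(4) for i in range(4)])
print("dist to tray",np.linalg.norm(P.mean(0)[:2]-[.478,.180]))
from station import manip
s=manip.sense(); print(s["force"],s["t"]); print(manip.sign_off())
E
```

```text
[[0.5314 0.2164 0.04  ]
 [0.5414 0.1615 0.04  ]
 [0.4257 0.1395 0.04  ]
 [0.4155 0.1947 0.04  ]] [0.47851216 0.17805557 0.04      ]
[np.float64(0.0558), np.float64(0.1178), np.float64(0.0562), np.float64(0.1179)]
dist to tray 0.0020107480536564934
[-0.40312038  0.5243448  -0.73186199] 17.9
the job is handed in; nothing more can be done
None
```

The controller is open and the cover lies in the tray. I handed the job in at 17.9 s; no verdict was reported.

- **Opening:** I pushed the thumb pad with the shut fingers until the base met the nest's stop and the cover sprang up. The wrist force stayed at 9 N or below in every reading.
- **Removal:** I gripped the cover by its long sides with 25 N and drew it about 15 mm towards the tab end. The wrist showed almost no force while it came out of the slot and was lifted off.
- **Placing:** I tilted the cover level by 4.7° and lowered it until the wrist read about 6 N of contact. I then released it and moved the arm clear.

**Last checks:**
- **Cover:** It lies top side up, about 2 mm from the tray's centre. Cast onto the height its top should have when lying flat (40 mm), its outline measures 117.9 x 56 mm with opposite edges equal, so it is flat.
- **Rest of the bench:** In the pictures the base sits in its nest, against the stop, and the other things look undisturbed. I judged both by eye and did not measure them.
- **Robot:** The gripper is clear of everything and the wrist force is within noise.

**What failed or disagreed:**
- A pose fit for the cover's tilt in the grip failed because the gripper hid its rear edge.
- The other two tilt estimates were 3.7° and about 6°. I used 4.7°, between them and close to the angle expected from the sprung-up height.

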